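# Push the cell rack into the charger past its hinged gate

### The job

On the table a charger has an open chute with a rack of battery cells standing in it, in front of a hinged gate. With one fingertip press the long treadle beside the chute down to raise the gate, keep it held up, and with the other finger push the rack along the chute by its upright end plate until it is fully home against the charger, never letting the gate touch the rack. Then let the treadle go so that the gate falls shut behind the cells; slide the rack only, without lifting it, and leave everything else on the table where it is.

Things in the scene. Friction and masses are not known exactly. Their poses are not given: they have to be found in the camera images.
- station: The charger with its chute, fixed to the table. Origin on the table, under the chute's centre line at the gate's blade. +x runs along the chute in the pushing direction, +y to the treadle's side, z up. Chute floor 6 mm above the table, 78 mm wide (y -39 to 39 mm), from its open rear end at x = -300 to 93 mm. Side walls 6 mm thick, tops 34 mm (+y side) and 24 mm (-y side) above the table
- charger_stop (a point): Centre of the grey charger's face (62 mm high) that closes the chute at station x = 93 mm, 22 mm above the table; the rack is home when its front touches it
- gate (a joint): Angle of gate and treadle, one piece, about a hinge rod along the chute (12 mm thick, station y = 50 mm, 50 mm above the table; its posts at x = -296, -35, 20 mm are 56 mm high). 0 = shut, 0.75 = stop, fully raised. Pressing the treadle down raises the blade; a spring shuts it. Holding takes 4 to 10 N at 40 mm from the rod. Above 0.42 the blade clears the cells, below 0.38 it does not
- treadle (a point): Middle of the treadle's upper face; moves with the gate. A flat rubber-faced plate, 230 mm long (station x = -290 to -60 mm), reaching from the rod out to 77 mm from it (station y 54 to 127 mm). Shut it rises outward by 0.2 rad, at joint value q it falls outward by q - 0.2 rad. 40 mm out from the rod its upper face is about 60 mm above the table when shut, about 38 mm at 0.55
- gate_blade (a point): Middle of the lower edge of the gate's blade, 20 mm above the table when shut. The blade is 8 mm thick (station x = -4 to 4 mm) and hangs across station y = 0 to -34 mm from an arm over the chute; pushing along the chute cannot open it
- rack: The loose black rack with three grey cells, about 0.35 kg; slides along the chute, 1 to 4 N. Origin on the chute floor under its rear face, +x to its front. From the rear: upright end plate 6 mm thick, 72 wide, 50 high; a strip 40 mm wide, 10 high, to x = 96 mm; the cell tray 72 mm wide, 32 high, x = 96 to 176 mm. When home, the blade drops over the strip, about 8 mm behind the tray
- rack_push (a point): Centre of the rear face of the rack's end plate, 30 mm above the chute floor (36 mm above the table): push anywhere on that face, towards station +x. At station x = -83 mm when home
- rack_front (a point): Centre of the rack's front face, 176 mm ahead of its rear face, 16 mm above the chute floor; at station x = 93 mm when home
- mug: a white mug, 80 mm across and 90 mm high; origin under its centre; a bystander, to be left alone
- mug2: another white mug, 80 mm across and 90 mm high; origin under its centre; a bystander, to be left alone
- handheld: a black handheld radio lying flat, 58 x 110 x 34 mm, with a 105 mm stub aerial along its +y; origin under its case; a bystander, to be left alone
- morse_key: a Morse key, dark steel base 75 x 55 mm, 40 mm high; origin under its centre; a bystander, to be left alone
- battery: a spare black battery pack lying flat, 55 x 95 x 22 mm; origin under its centre; a bystander, to be left alone
- screwdriver: a screwdriver lying flat; origin under its middle; a bystander, to be left alone
- headphones: headphones lying flat, two 76 mm cups 28 mm high, 140 mm apart, and a band along +x; origin between the cups; a bystander, to be left alone
Things that resemble listed ones, but are neither listed nor needed, are in the scene too. What is shaped like the rack but orange is not meant.

How it is judged:
By the outcome, as a careful person would: the job done as asked, in the order asked, and still so for the second after the job is handed in, with the robot touching nothing.
It also fails if it takes over 40 s, if anything falls off the work surface, if the arm or the gripper's body presses on something with over 40 N, if the wrist force passes 120 N, or if a joint passes its speed limit or range.

### The arm

A 6-joint arm with a two-finger parallel gripper is mounted at the origin on the work surface. World frame = base frame: x ahead of the robot, y to its left, z up, the work surface at z = 0. Lengths are in mm, angles in rad, forces in N, time in s.
With the tool pointing down it reaches from about 300 to 775 mm from the base axis. Payload 14.6 kg.
Tool frame: the origin (TCP) lies between the finger pads; the fingertips stand 19 mm ahead of it and the grasp point (between the pads) is the TCP (manip.tcp_to_tips is the distance from the TCP to the fingertips, in mm); x points along the fingers, z is the direction in which the jaws open and shut, and the axes are right-handed (so a half turn about x gives the same grasp; the last joint's range is limited). The gripper opens to 94 mm and grips with 3 to 60 N. Pads are 16 mm wide; open, the fingers measure 119 mm over their backs; the gripper's body (75 mm by 177 mm) begins 78 mm behind the grasp point.
Start: joints at [-1.398, 0.3, 1.521, -0, 1.321, -0.067], TCP at [130.623, -534.254, 224.446] pointing down, gripper open.
Joint ranges: [-3.03, 3.03], [-0.79, 2.21], [0.23, 2.52], [-1.04, 4.18], [0, 3.07], [-2.55, 2.55]. Speed limits (rad/s): [2.22, 2.22, 2.57, 3.14, 3.14, 3.14].

### API

Orientations are given as [roll, pitch, yaw] about the fixed x, y, z axes, in that order (R = Rz(yaw) Ry(pitch) Rx(roll)).
In Python, from cell import manip gives the robot as it stands.
- The arm moves only by the tool jog_arm, never from a script. Its argument "moves" is a list that holds one entry, the list of rows, each a list of 6 numbers: the shift along the world's x, y, z in mm, then the turn, a rotation vector about the world's x, y, z in degrees. In form: [[[dx, dy, dz, wx, wy, wz], ...]]. A call has 1 to 5 rows; each row shifts and turns the pose as measured when the row begins; what a row does not reach is not made up. A row lasts 1/10 s, in which the tool goes at most 50 mm and 8.59 degrees, less where a joint would pass 70% of its speed; a pose out of reach is approached as far as the arm can. A call is refused whole if a number of a shift passes 50 or a number of a turn 8.59, either way. A call with a gripper value outside its range is refused whole. "gripper" is the opening, from -1 (shut) to 1 (fully open), set as the call begins (left out, the last holds). The fingers move at their own pace and stop on an object; "squeeze" is the grip in N (left out, the last holds). Time passes only in rows, so rows that do not move let the fingers close. It gives the time, the measured TCP pose, the force and the opening at its end, in the units of the state.
- manip.read_state(): the state, without advancing time (a new reading comes with each control period).
- manip.camera(name): name is "side" or "top"; returns (picture, depth): 384x512x3 uint8, blue, green, red; 384x512 float32, mm along the optical axis (not along the pixel's ray), 0 where there is no reading.
- manip.camera_params(name): a dict with "fx", "fy", "cx", "cy" (pixels), "rvec" (rotation vector, rad) and "tvec" (3), from world to camera coordinates, as OpenCV has them. Camera axes: x right, y down, z forward; pixel columns grow to the right and rows downward; lengths in mm; the calibration is good to about 2 mm. A picture is of the moment at which its call begins. camera_params takes no time and is no camera call.
- manip.sign_off(): hands the job in, once; it reports no verdict.
The state is a dict: "clock": time; "joints": joint angles; "qd": joint speeds; "effort": joint torques, N m; "eef_pos": TCP position; "eef_rot": TCP orientation; "wrist_force": force on the tool from outside, world axes, zero at the start; "moment": the same for the moment, N m; "finger_gap": finger opening in mm.
Only numpy, scipy, OpenCV 4.12 (cv2) and the standard library are available. Lean on these libraries where they do the work, as an engineer would, in place of code of your own. Each camera call takes 0.05 s, during which the arm holds its last target. There are 200 camera calls.

## Working session

There is one attempt and no reset: what is moved stays moved. The work goes in short steps, Python scripts to look and compute and a tool call to move; the robot and the scene stay as the last step left them, time stands still between calls to the robot, and variables do not carry over. Pictures are saved under pics/ and viewed, about 8 in all and at most 12, crops included, and the job is handed in when it is done.

Besides the shell and the picture viewer there is one more tool, called after "Emit:" by a JSON object that holds its "op" and its "data", one argument or row to a line. jog_arm: Moves the arm, as the interface text tells. Its arguments: {"type":"object","properties":{"moves":{"type":"array","items":{"type":"array","items":{"type":"array","items":{"type":"number"}}}},"gripper":{"type":"number"},"squeeze":{"type":"number"}},"required":["moves"]}

```bash
ls; mkdir -p pics; cat > h.py <<'E'
import numpy as np, cv2
from cell import manip
def cam(n):
    p=manip.camera_params(n); K=np.array([[p['fx'],0,p['cx']],[0,p['fy'],p['cy']],[0,0,1.]])
    R=cv2.Rodrigues(np.array(p['rvec'],float))[0]; return K,R,np.array(p['tvec'],float).ravel()
def cloud(n,depth):
    K,R,t=cam(n); v,u=np.mgrid[:384,:512]
    P=np.stack([(u-K[0,2])/K[0,0]*depth,(v-K[1,2])/K[1,1]*depth,depth],-1)
    W=(P-t)@R; W[depth<=0]=np.nan; return W
def proj(n,X):
    K,R,t=cam(n); c=np.atleast_2d(X)@R.T+t; c=c@K.T; return c[:,:2]/c[:,2:]
E
python3 - <<'E'
from h import *
for n in('top','side'):
    im,d=manip.camera(n); np.savez(f'pics/{n}0.npz',im=im,d=d); cv2.imwrite(f'pics/{n}0.png',im)
    K,R,t=cam(n); print(n,-R.T@t,R[2])
print(manip.read_state())
E
```

```text
pics
top [ 264.36338547  -21.63783514 1693.03490327] [ 0.15229809  0.00188257 -0.98833281]
side [ -103.29743704 -1114.83046015   899.44469257] [ 0.41315676  0.73021216 -0.54414308]
{'clock': 0.1, 'joints': array([-1.39759054e+00,  3.00430728e-01,  1.52153104e+00, -2.54294399e-05,
        1.32069189e+00, -6.65789481e-02]), 'qd': array([-2.29338044e-04, -2.22431886e-03, -2.02488278e-03,  5.73152949e-04,
        2.26730721e-05,  7.93317175e-04]), 'effort': array([-1.58883204e-04, -5.32648695e+01, -3.53288162e+01,  7.08965259e-02,
        2.35083851e-02, -3.63315735e-05]), 'eef_pos': array([ 130.58587279, -534.04666697,  223.92963143]), 'eef_rot': array([3.098225  , 1.56973504, 1.76721971]), 'wrist_force': array([-0.28703898, -0.79402599, -0.0162321 ]), 'moment': array([-0.05176627,  0.01719302,  0.02490018]), 'finger_gap': 94.23562452345668}
```

View pics/top0.png

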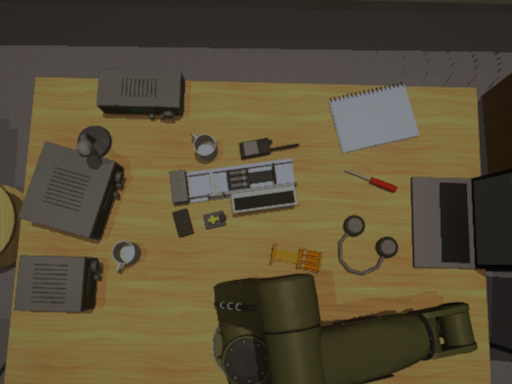

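View pics/side0.png

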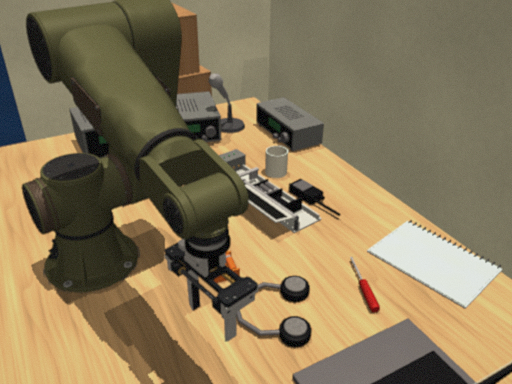

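The top view shows the charger with its grey block at (179,187). The chute runs right to (295,180), the treadle with its black rubber is at (263,200), and the rack with three cells is near (240,180). The candidates for the rack are the black rack in the chute at (250,180) and the orange decoy at (297,259). I choose the black one in the chute and will check it in a close crop.

```bash
python3 - <<'E'
from h import *
z=np.load('pics/top0.npz'); im,d=z['im'],z['d']
c=im[150:222,160:308]; cv2.imwrite('pics/crop1.png',cv2.resize(c,None,fx=5.4,fy=5.4,interpolation=cv2.INTER_CUBIC))
W=cloud('top',d); np.set_printoptions(linewidth=250,suppress=True)
for u in (172,180,186,200,215,222,230,240,250,262,270,280,290):
    print('u',u,'y%.0f'%W[185,u,1]); print(' '.join('%.0f:%.0f/%.0f'%(v,W[v,u,0],W[v,u,2]) for v in range(158,216,2)))
E
```

```text
u 172 y286
158:665/1 160:659/-9 162:650/-3 164:642/-1 166:633/3 168:626/1 170:620/-3 172:599/58 174:591/63 176:585/57 178:577/60 180:570/62 182:561/67 184:556/56 186:548/62 188:540/62 190:534/60 192:525/68 194:519/60 196:511/66 198:506/53 200:497/62 202:489/66 204:491/4 206:483/3 208:476/1 210:469/-1 212:462/-4 214:452/17
u 180 y258
158:667/-7 160:658/-1 162:650/1 164:642/3 166:635/1 168:627/3 170:608/57 172:600/61 174:591/67 176:585/61 178:576/68 180:569/66 182:563/62 184:557/57 186:549/61 188:541/61 190:534/62 192:526/64 194:520/61 196:513/60 198:506/59 200:498/59 202:492/53 204:491/9 206:484/4 208:478/-4 210:467/25 212:460/21 214:453/15
u 186 y237
158:667/-2 160:660/-6 162:652/-4 164:643/1 166:636/0 168:628/-0 170:622/-6 172:614/-4 174:604/5 176:594/20 178:585/24 180:576/32 182:568/37 184:559/47 186:552/46 188:542/58 190:534/63 192:528/60 194:519/67 196:512/70 198:506/62 200:498/62 202:495/39 204:493/-2 206:485/-0 208:477/2 210:468/19 212:460/22 214:454/16
u 200 y192
158:661/29 160:661/-3 162:651/6 164:646/-5 166:636/2 168:630/-1 170:621/2 172:613/5 174:603/17 176:597/8 178:589/12
[... 2372 characters left out ...]
491/71 206:484/66 208:nan/nan 210:478/3 212:472/-11 214:463/-0
u 280 y-100
158:676/-3 160:666/9 162:654/26 164:651/6 166:644/3 168:637/1 170:629/5 172:620/9 174:613/5 176:605/7 178:598/8 180:589/14 182:584/1 184:571/31 186:559/54 188:552/53 190:543/63 192:537/58 194:529/63 196:522/60 198:514/63 200:507/63 202:500/64 204:492/71 206:486/58 208:488/-11 210:479/4 212:473/-5 214:464/4
u 290 y-136
158:676/2 160:669/0 162:658/14 164:653/3 166:644/9 168:637/4 170:631/0 172:622/3 174:613/12 176:607/6 178:599/4 180:590/14 182:584/5 184:567/57 186:560/54 188:551/62 190:546/49 192:537/62 194:530/58 196:522/67 198:515/63 200:507/68 202:500/67 204:493/68 206:495/3 208:488/1 210:481/-4 212:473/-1 214:465/0
```

View pics/crop1.png

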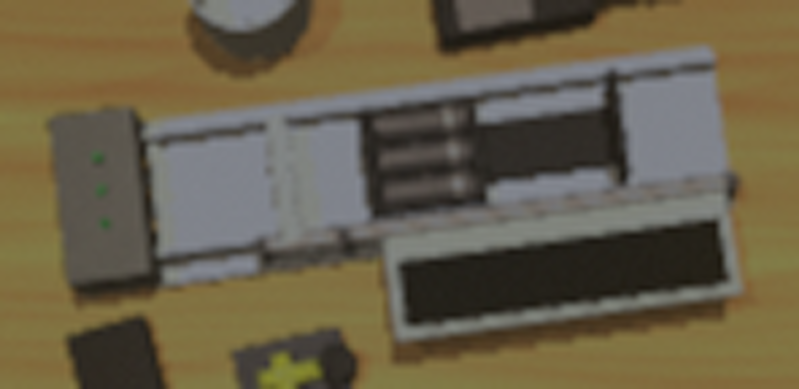

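```bash
cat >> h.py <<'E'
def S2W(p,X):
    X=np.atleast_2d(np.array(X,float)); c,s=np.cos(p[2]),np.sin(p[2])
    return np.c_[p[0]+c*X[:,0]-s*X[:,1],p[1]+s*X[:,0]+c*X[:,1],X[:,2]]
E
python3 - <<'E'
from h import *
from scipy.optimize import least_squares
obs=np.array([[397,341],[742,290],[714,47],[146,124],[386,240],[727,190]])/5.4+[160-.4,150-.4]
X=np.array([[-60,126,66],[-290,126,66],[-300,-45,24],[93,-45,24],[-60,54,52],[-290,54,52]])
f=lambda p:(proj('top',S2W(p,X))-obs).ravel()
r=least_squares(f,[570,130,1.65]); p=r.x; print(p,r.fun.round(2)); np.save('p.npy',p)
g=lambda x,y,zz:proj('top',S2W(p,[[x,y,zz]]))[0]
for nm,pt in dict(end_top=(613,125),front=(368,168)).items():
    o=np.array(pt)/5.4+[159.6,149.6]; zz=56 if 'end' in nm else 38
    q=least_squares(lambda q:g(q[0],q[1],zz)-o,[-200,0]).x; print(nm,q)
# overlay on the side
im=manip.camera('side')[0]; s=np.load('pics/side0.npz')['im']
P=proj('side',S2W(p,[[-300,-45,24],[93,-45,24],[93,-39,62],[93,39,62],[-290,126,66],[-60,126,66],[-300,39,34],[0,0,20]]))
c=cv2.resize(s[140:260,200:360],None,fx=5,fy=5,interpolation=cv2.INTER_CUBIC)
for a in P: cv2.circle(c,tuple(((a+.5-[200,140])*5).astype(int)),4,(0,0,255),1)
cv2.imwrite('pics/side_ov.png',c)
print('rot',p[2]*57.3)
E
```

```text
[573.05608145 143.88500754   1.73392761] [-0.   -0.48  0.44  0.17  0.35  0.92 -0.3   0.9  -0.37 -1.06 -0.12 -0.41]
end_top [-220.97427438    2.23606215]
front [-54.66606821   5.34901459]
rot 99.35405221753892
```

View pics/side_ov.png

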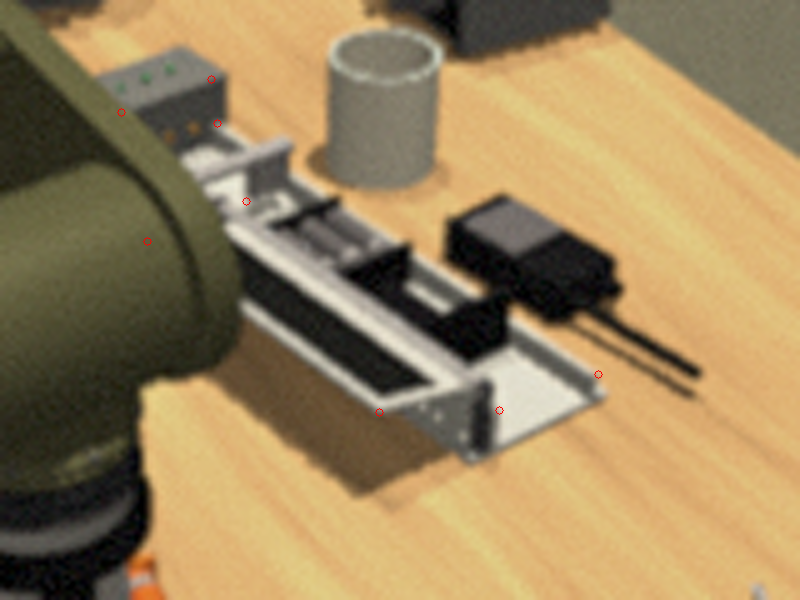

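The overlay agrees to about 1–2 px. The close crop confirms the black rack with its cells in the chute, end plate at crop (490,310), and the orange one is not it. Next I work out the approach.

```bash
cat >> h.py <<'E'
from scipy.spatial.transform import Rotation as Rn
def stat():
    p=np.load('p.npy'); s=manip.read_state(); R=Rn.from_euler('xyz',s['eef_rot']).as_matrix()
    c,sn=np.cos(p[2]),np.sin(p[2]); A=np.array([[c,-sn,0],[sn,c,0],[0,0,1]])
    e=s['eef_pos']; L=A.T@(e-[p[0],p[1],0])
    print('t %.2f world'%s['clock'],e.round(1),'station',L.round(1),'tip z %.1f'%(e[2]-19),'gap %.1f'%s['finger_gap'])
    print('F station',(A.T@s['wrist_force']).round(1),'toolx',(A.T@R[:,0]).round(3),'toolz',(A.T@R[:,2]).round(3),'j',s['joints'].round(2))
    return p,A,e,R
def togo(tx,ty,z):
    p,A,e,R=stat(); g=S2W(p,[[tx,ty,z]])[0]; print('shift world',(g-e).round(1))
    y=A[:,1]; y=y*np.sign(y@R[:,2]) ; Rg=np.c_[[0,0,-1.],np.cross(y,[0,0,-1.]),y]
    print('turn deg',np.degrees(Rn.from_matrix(Rg@R.T).as_rotvec()).round(2)); print('x dir',A[:,0].round(3),'y dir',A[:,1].round(3))
E
python3 -c "
from h import *; togo(-248,47,120)"
```

```text
t 0.15 world [ 130.6 -534.1  224. ] station [-597.1  546.7  224. ] tip z 205.0 gap 94.0
F station [0.1 0.  1.2] toolx [ 0.001 -0.    -1.   ] toolz [-0.997 -0.077 -0.001] j [-1.4   0.3   1.52  0.    1.32 -0.07]
shift world [ 436.4  425.6 -104. ]
turn deg [-3.000e-02 -4.000e-02  8.561e+01]
x dir [-0.162  0.987  0.   ] y dir [-0.987 -0.162  0.   ]
```

Emit:
{"op": "jog_arm", "data": {
  "moves": [
    [[44,42,0,0,0,8.5],[44,42,0,0,0,8.5],[44,42,0,0,0,8.5],[44,42,0,0,0,8.5],[44,42,0,0,0,8.5]]
  ],
  "gripper": 1
}}

```text
clock: 0.65
eef_pos: [311.3, -358.8, 222.6]
eef_rot: [3.085, 1.568, 2.503]
wrist_force: [0.7, 0.5, 0.2]
finger_gap: 94.1
```

Emit:
{"op": "jog_arm", "data": {
  "moves": [
    [[44,42,0,0,0,8.5],[44,42,0,0,0,8.5],[44,42,0,0,0,8.5],[44,42,0,0,0,8.5],[0,0,0,0,0,0]]
  ]
}}

```text
clock: 1.15
eef_pos: [457.6, -215.8, 222.4]
eef_rot: [2.892, 1.568, 2.921]
wrist_force: [0.1, -0.4, 0.3]
finger_gap: 94.0
```

```bash
python3 -c "
from h import *; togo(-248,47,120)"
```

```text
t 1.15 world [ 457.6 -215.8  222.4] station [-336.1  172.3  222.4] tip z 203.4 gap 94.0
F station [-0.4 -0.1  0.3] toolx [ 0.001  0.003 -1.   ] toolz [-0.134 -0.991 -0.003] j [-0.51  0.21  1.64 -0.    1.29 -0.54]
shift world [ 109.3  107.3 -102.4]
turn deg [-0.03 -0.16  7.72]
x dir [-0.162  0.987  0.   ] y dir [-0.987 -0.162  0.   ]
```

Emit:
{"op": "jog_arm", "data": {
  "moves": [
    [[35,35,0,0,0,3],[35,35,-20,0,0,3],[35,35,-30,0,0,2],[12,12,-30,0,0,0],[0,0,0,0,0,0]]
  ]
}}

```text
clock: 1.65
eef_pos: [568.3, -104.4, 144.5]
eef_rot: [-2.92, 1.568, -2.75]
wrist_force: [0.1, -0.6, -0.0]
finger_gap: 94.3
```

```bash
python3 - <<'E'
from h import *; togo(-248,47,90)
im,d=manip.camera('side'); a=cv2.resize(im[110:290,200:380],(600,600),interpolation=cv2.INTER_CUBIC); cv2.imwrite('pics/s1.png',a)
E
```

```text
t 1.65 world [ 568.3 -104.4  144.5] station [-244.2   45.   144.5] tip z 125.5 gap 94.3
F station [-0.6 -0.  -0. ] toolx [-0.001  0.002 -1.   ] toolz [ 0.007 -1.    -0.002] j [-0.24  0.44  1.53 -0.    1.18 -0.41]
shift world [ -1.3  -4.1 -54.5]
turn deg [ 0.05 -0.13 -0.38]
x dir [-0.162  0.987  0.   ] y dir [-0.987 -0.162  0.   ]
```

View pics/s1.png

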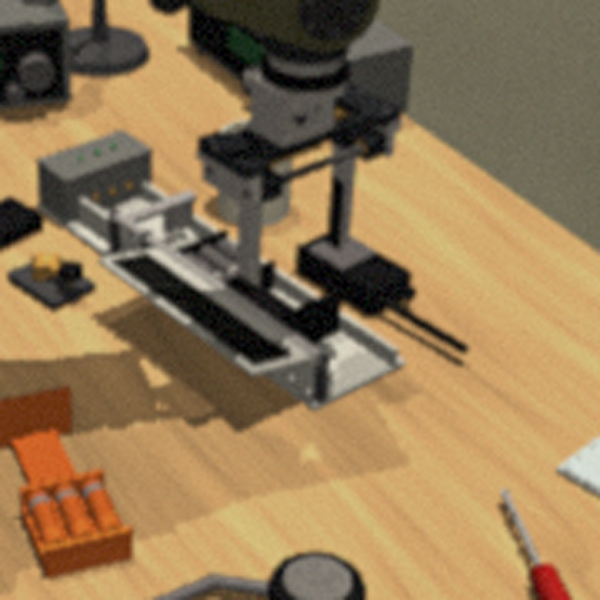

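The gripper hangs over the treadle and chute behind the end plate (crop (320,315)), and the side view of the chute is now clear. I refine the pose estimate with this view before descending.

```bash
python3 - <<'E'
from h import *; p=np.load('p.npy')
im,d=manip.camera('side'); cv2.imwrite('pics/side2.png',im)
o=np.array([222,170]); f=7
c=cv2.resize(im[170:250,222:336],None,fx=f,fy=f,interpolation=cv2.INTER_CUBIC)
def ln(X,col):
    a=((proj('side',S2W(p,X))+.5-o)*f).astype(int); cv2.polylines(c,[a.reshape(-1,1,2)],False,col,1)
ln([[-300,-45,24],[93,-45,24]],(0,0,255)); ln([[-300,-45,24],[-300,-45,0],[-300,45,0]],(0,0,255))
ln([[-60,125.5,66.8],[-290,125.5,66.8],[-290,54,53]],(0,255,0))
for x,col in((-226,(255,0,0)),(-220,(0,255,255))): ln([[x,36,6],[x,36,56],[x,-36,56],[x,-36,6]],col)
cv2.imwrite('pics/s2.png',c)
E
```

```text
(no output)
```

View pics/s2.png

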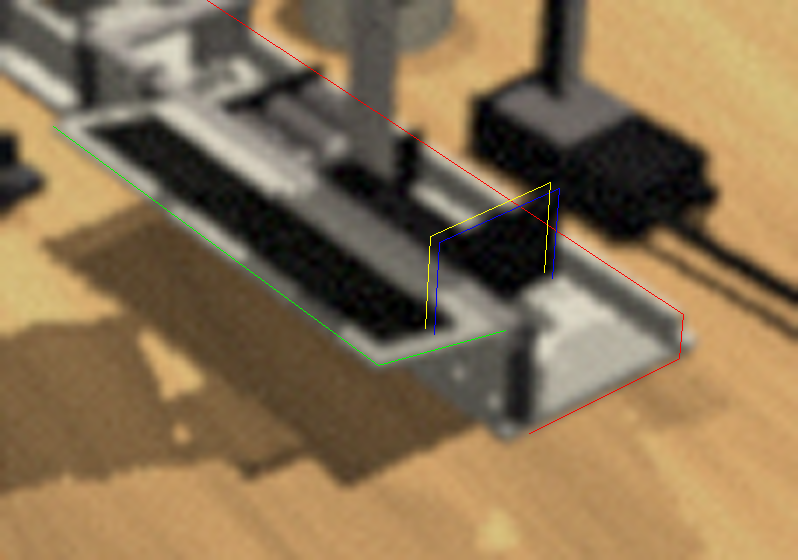

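Emit:
{"op": "jog_arm", "data": {
  "moves": [
    [[-1,-6,-15,0,0,0],[0,0,-20,0,0,0],[0,0,-15,0,0,0],[0,0,-4,0,0,0],[0,0,0,0,0,0]]
  ]
}}

```text
clock: 2.25
eef_pos: [566.6, -120.0, 97.9]
eef_rot: [-0.61, 1.558, -0.45]
wrist_force: [-0.9, 0.4, 0.2]
finger_gap: 93.9
```

```bash
python3 -c "
from h import *; togo(-250,47,55)"
```

```text
t 2.25 world [ 566.6 -120.    97.9] station [-259.4   49.2   97.9] tip z 78.9 gap 93.9
F station [0.5 0.9 0.2] toolx [-0.007 -0.011 -1.   ] toolz [-0.003 -1.     0.011] j [-0.27  0.49  1.57 -0.    1.07 -0.43]
shift world [  0.6   9.6 -42.9]
turn deg [0.32 0.67 0.18]
x dir [-0.162  0.987  0.   ] y dir [-0.987 -0.162  0.   ]
```

Emit:
{"op": "jog_arm", "data": {
  "moves": [
    [[0,7,-8,0.3,0.6,0],[0,1,-8,0,0,0],[0,1,-5,0,0,0],[0,0,0,0,0,0]]
  ]
}}

```text
clock: 2.65
eef_pos: [567.3, -111.9, 77.9]
eef_rot: [-0.564, 1.567, -0.405]
wrist_force: [-1.3, -0.6, 3.7]
finger_gap: 93.9
```

```bash
python3 -c "
from h import *; togo(-250,47,55)"
```

```text
t 2.65 world [ 567.3 -111.9   77.9] station [-251.4   47.2   77.9] tip z 58.9 gap 93.9
F station [-0.3  1.4  3.7] toolx [-0.002 -0.004 -1.   ] toolz [-0.004 -1.     0.004] j [-0.26  0.52  1.58 -0.    1.04 -0.42]
shift world [  0.    1.4 -22.9]
turn deg [0.1  0.22 0.24]
x dir [-0.162  0.987  0.   ] y dir [-0.987 -0.162  0.   ]
```

Contact with the treadle came at the expected height, with Fz 3.7 N. I press on.

Emit:
{"op": "jog_arm", "data": {
  "moves": [
    [[0,0,-7,0,0,0],[0,0,-7,0,0,0],[0,0,-6,0,0,0],[0,0,-3,0,0,0],[0,0,0,0,0,0]]
  ]
}}

```text
clock: 3.15
eef_pos: [569.0, -111.7, 57.2]
eef_rot: [-0.456, 1.562, -0.296]
wrist_force: [-3.8, -0.4, 5.5]
finger_gap: 94.0
```

```bash
python3 - <<'E'
from h import *; togo(-250,47,55); p=np.load('p.npy')
im,d=manip.camera('side'); a=cv2.resize(im[150:260,215:345],None,fx=6,fy=5.45,interpolation=cv2.INTER_CUBIC); cv2.imwrite('pics/s3.png',a)
E
```

```text
t 3.15 world [ 569.  -111.7   57.2] station [-251.5   45.5   57.2] tip z 38.2 gap 94.0
F station [0.2 3.8 5.5] toolx [-0.004 -0.008 -1.   ] toolz [-0.003 -1.     0.008] j [-0.26  0.55  1.59 -0.    1.   -0.42]
shift world [-1.7  1.3 -2.2]
turn deg [0.15 0.48 0.19]
x dir [-0.162  0.987  0.   ] y dir [-0.987 -0.162  0.   ]
```

View pics/s3.png

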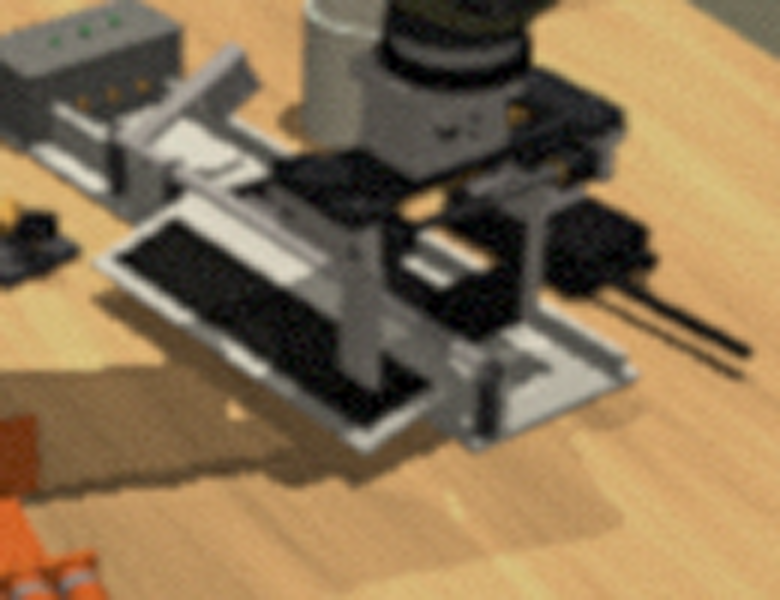

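The gate is raised (blade at crop (240,75)). The treadle finger is on the rubber at (360,380), and the push finger stands in the chute behind the plate at (535,310). I press slightly deeper, then push.

Emit:
{"op": "jog_arm", "data": {
  "moves": [
    [[-2,0,-2,0.1,0.4,0],[-1,6,-1,0,0,0],[-1,8,0,0,0,0],[-1,8,0,0,0,0],[-1,4,0,0,0,0]]
  ]
}}

```text
clock: 3.7
eef_pos: [565.3, -88.2, 57.9]
eef_rot: [-0.868, 1.56, -0.707]
wrist_force: [-0.7, -7.3, 4.5]
finger_gap: 94.1
```

```bash
python3 -c "
from h import *; togo(-92,47,55)"
```

```text
t 3.70 world [565.3 -88.2  57.9] station [-227.7   45.4   57.9] tip z 38.9 gap 94.1
F station [-7.1  1.8  4.5] toolx [-0.008 -0.007 -1.   ] toolz [-0.003 -1.     0.007] j [-0.22  0.53  1.61 -0.01  0.99 -0.37]
shift world [-23.7 133.6  -2.9]
turn deg [0.4  0.47 0.15]
x dir [-0.162  0.987  0.   ] y dir [-0.987 -0.162  0.   ]
```

Emit:
{"op": "jog_arm", "data": {
  "moves": [
    [[-2,6,-3,0.3,0.4,0],[-2,8,-2,0,0,0],[-2,8,-1,0,0,0],[-2,8,-1,0,0,0]]
  ]
}}

```text
clock: 4.1
eef_pos: [561.0, -62.4, 55.9]
eef_rot: [-0.855, 1.554, -0.695]
wrist_force: [-0.0, -8.3, 6.0]
finger_gap: 93.9
```

```bash
python3 -c "
from h import *; togo(-92,47,55)"
```

```text
t 4.10 world [561.  -62.4  55.9] station [-201.6   45.4   55.9] tip z 36.9 gap 93.9
F station [-8.2  1.4  6. ] toolx [-0.013 -0.011 -1.   ] toolz [-0.003 -1.     0.011] j [-0.17  0.52  1.64 -0.01  0.97 -0.33]
shift world [-19.4 107.9  -0.9]
turn deg [0.61 0.74 0.17]
x dir [-0.162  0.987  0.   ] y dir [-0.987 -0.162  0.   ]
```

Emit:
{"op": "jog_arm", "data": {
  "moves": [
    [[-2,9,-1.5,0.4,0.5,0],[-2,9,-1,0.2,0.2,0],[-2,9,-1,0.2,0.2,0],[-2,9,-1,0.1,0.1,0]]
  ]
}}

```text
clock: 4.5
eef_pos: [556.3, -29.9, 55.9]
eef_rot: [-0.635, 1.565, -0.475]
wrist_force: [0.7, -9.9, 6.6]
finger_gap: 93.9
```

```bash
python3 -c "
from h import *; togo(-92,47,55)"
```

```text
t 4.50 world [556.3 -29.9  55.9] station [-168.8   44.8   55.9] tip z 36.9 gap 93.9
F station [-9.9  0.9  6.6] toolx [-0.004 -0.005 -1.   ] toolz [-0.003 -1.     0.005] j [-0.12  0.51  1.66 -0.    0.97 -0.28]
shift world [-14.6  75.4  -0.9]
turn deg [0.16 0.3  0.19]
x dir [-0.162  0.987  0.   ] y dir [-0.987 -0.162  0.   ]
```

Emit:
{"op": "jog_arm", "data": {
  "moves": [
    [[-2,9,-1.5,0.3,0.4,0],[-2,9,-1,0.2,0.2,0],[-2,9,-1,0.2,0.2,0],[-2,9,-1,0.1,0.2,0]]
  ]
}}

```text
clock: 4.9
eef_pos: [551.6, 2.7, 55.9]
eef_rot: [1.953, 1.566, 2.112]
wrist_force: [0.5, -9.2, 7.6]
finger_gap: 93.7
```

```bash
python3 -c "
from h import *; togo(-92,47,55)"
```

```text
t 4.90 world [551.6   2.7  55.9] station [-135.8   44.1   55.9] tip z 36.9 gap 93.7
F station [-9.2  1.   7.6] toolx [ 0.004  0.002 -1.   ] toolz [-0.004 -1.    -0.002] j [-0.06  0.5   1.67  0.    0.98 -0.23]
shift world [-10.   42.8  -0.9]
turn deg [-0.23 -0.14  0.21]
x dir [-0.162  0.987  0.   ] y dir [-0.987 -0.162  0.   ]
```

Emit:
{"op": "jog_arm", "data": {
  "moves": [
    [[-2,8,-1.5,0.1,0.2,0],[-2,8,-1,0.1,0.1,0],[-2,7,-1,0.1,0.1,0],[-2,6,-1,0.1,0.1,0]]
  ]
}}

```text
clock: 5.3
eef_pos: [547.0, 28.8, 55.8]
eef_rot: [1.745, 1.567, 1.904]
wrist_force: [0.1, -9.3, 6.3]
finger_gap: 93.9
```

```bash
python3 -c "
from h import *; togo(-92,47,55)"
```

```text
t 5.30 world [547.   28.8  55.8] station [-109.3   44.4   55.8] tip z 36.8 gap 93.9
F station [-9.2  1.4  6.3] toolx [ 0.004  0.001 -1.   ] toolz [-0.003 -1.    -0.001] j [-0.02  0.49  1.68  0.    0.97 -0.18]
shift world [-5.3 16.7 -0.8]
turn deg [-0.23 -0.08  0.19]
x dir [-0.162  0.987  0.   ] y dir [-0.987 -0.162  0.   ]
```

Emit:
{"op": "jog_arm", "data": {
  "moves": [
    [[-1,6,-1,0,0,0],[-1,6,-1,0,0,0],[-1,5,-1,0,0,0]]
  ]
}}

```text
clock: 5.6
eef_pos: [545.9, 43.4, 55.6]
eef_rot: [-0.412, 1.567, -0.252]
wrist_force: [-0.8, -9.6, 7.9]
finger_gap: 93.7
```

Emit:
{"op": "jog_arm", "data": {
  "moves": [
    [[-1,4,-1,0,0,0],[-1,3,-1,0,0,0]]
  ]
}}

```text
clock: 5.8
eef_pos: [545.2, 47.8, 55.6]
eef_rot: [-0.831, 1.561, -0.671]
wrist_force: [0.1, -26.8, 8.9]
finger_gap: 93.8
```

```bash
python3 -c "
from h import *; togo(-92,47,55)"
```

```text
t 5.80 world [545.2  47.8  55.6] station [-90.3  43.1  55.6] tip z 36.6 gap 93.8
F station [-26.5   4.2   8.9] toolx [-0.007 -0.006 -1.   ] toolz [-0.003 -1.     0.006] j [ 0.02  0.49  1.69 -0.01  0.96 -0.13]
shift world [-3.6 -2.4 -0.6]
turn deg [0.34 0.43 0.18]
x dir [-0.162  0.987  0.   ] y dir [-0.987 -0.162  0.   ]
```

The force rose from 9 to 26 N at finger front x ≈ −82 mm, where home should be −83. I check by picture while still holding.

```bash
python3 - <<'E'
from h import *
a=manip.camera('side')[0][150:260,215:345]; b=manip.camera('top')[0][150:222,160:308]
a=cv2.resize(a,(400,340),interpolation=cv2.INTER_CUBIC); b=cv2.resize(b,(400,200),interpolation=cv2.INTER_CUBIC)
cv2.imwrite('pics/s4.png',cv2.resize(np.vstack([a,b]),None,fx=1.1,fy=1.1)); stat()
E
```

```text
t 5.90 world [545.2  47.7  55.5] station [-90.4  43.1  55.5] tip z 36.5 gap 94.2
F station [-16.2   3.5   7.8] toolx [-0.007 -0.006 -1.   ] toolz [-0.004 -1.     0.007] j [ 0.02  0.49  1.69 -0.01  0.96 -0.13]
```

View pics/s4.png

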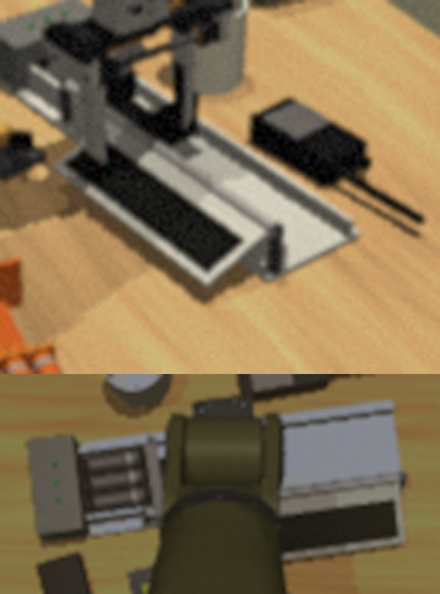

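The tray sits against the charger at (82,480) and the gate is still up. I back the finger off the plate while holding the treadle, then rise.

Emit:
{"op": "jog_arm", "data": {
  "moves": [
    [[1,-6,-0.5,0,0,0],[1,-5,-0.5,0,0,0],[0,0,0,0,0,0]]
  ]
}}

```text
clock: 6.2
eef_pos: [547.0, 37.1, 55.9]
eef_rot: [-0.688, 1.563, -0.53]
wrist_force: [-2.6, -2.8, 4.8]
finger_gap: 93.5
```

```bash
python3 -c "
from h import *; stat()"
```

```text
t 6.20 world [547.   37.1  55.9] station [-101.1   43.1   55.9] tip z 36.9 gap 93.5
F station [-2.3  3.   4.8] toolx [-0.005 -0.006 -1.   ] toolz [-0.005 -1.     0.006] j [ 0.    0.49  1.68 -0.    0.96 -0.15]
```

Emit:
{"op": "jog_arm", "data": {
  "moves": [
    [[0,0,6,0,0,0],[0,0,8,0,0,0],[0,0,8,0,0,0],[0,0,15,0,0,0],[0,0,30,0,0,0]]
  ]
}}

```text
clock: 6.7
eef_pos: [545.6, 37.4, 124.1]
eef_rot: [-1.142, 1.566, -0.983]
wrist_force: [0.0, -0.1, -0.6]
finger_gap: 93.8
```

Emit:
{"op": "jog_arm", "data": {
  "moves": [
    [[0,0,40,0,0,0],[-10,-40,30,0,0,0],[-20,-45,10,0,0,0],[-20,-45,0,0,0,0],[-20,-45,0,0,0,0]]
  ]
}}

```text
clock: 7.2
eef_pos: [476.7, -136.4, 213.7]
eef_rot: [-0.452, 1.555, -0.284]
wrist_force: [2.0, 0.2, -0.6]
finger_gap: 94.1
```

Emit:
{"op": "jog_arm", "data": {
  "moves": [
    [[-20,-45,0,0,0,0],[-20,-45,0,0,0,0],[-20,-45,0,0,0,0],[-20,-45,0,0,0,0],[0,0,0,0,0,0]]
  ]
}}

```text
clock: 7.7
eef_pos: [392.8, -323.3, 218.0]
eef_rot: [-0.539, 1.545, -0.375]
wrist_force: [0.2, 0.3, -0.6]
finger_gap: 93.7
```

```bash
python3 - <<'E'
from h import *
a=manip.camera('side')[0][130:260,205:345]; b=manip.camera('top')[0][140:222,160:308]
a=cv2.resize(a,None,fx=4,fy=4,interpolation=cv2.INTER_CUBIC)[:520]; b=cv2.resize(b,None,fx=3.78,fy=3.78,interpolation=cv2.INTER_CUBIC)
w=min(a.shape[1],b.shape[1]); v=np.vstack([a[:,:w],b[:,:w]]); cv2.imwrite('pics/s5.png',cv2.resize(v,None,fx=.7,fy=.7)); stat()
E
```

```text
t 7.80 world [ 394.5 -320.   217.9] station [-428.7  251.5  217.9] tip z 198.9 gap 94.0
F station [0.9 0.4 0.7] toolx [-0.012 -0.022 -1.   ] toolz [ 0.004 -1.     0.022] j [-0.76  0.2   1.66  0.01  1.26 -0.93]
```

View pics/s5.png

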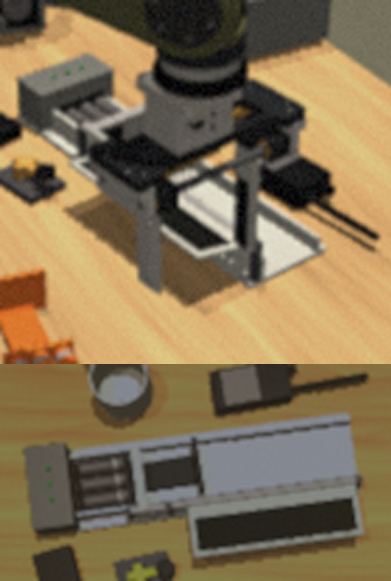

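The tray touches the charger (lower view, (72,480)), the blade is down behind the cells (≈(140,475)), and the treadle is level again. I do one numeric check against the start image, then hand in.

```bash
python3 - <<'E'
from h import *; from scipy.optimize import least_squares
p=np.load('p.npy'); im,d=manip.camera('top'); z0=np.load('pics/top0.npz')
# end plate: dark line near top edge; scan station x along y=-20..20, z=56
for zz,rng in((56,range(-96,-66,2)),):
    g=cv2.cvtColor(im,cv2.COLOR_BGR2GRAY).astype(np.float32)
    for y in(-25,25):
        q=proj('top',S2W(p,[[x,y,zz] for x in rng])).astype(np.float32)
        print(y,list(zip(rng,cv2.remap(g,q[:,:1],q[:,1:],1).ravel().round().astype(int))))
Wt,W0=cloud('top',d),cloud('top',z0['d'])
print('treadle height now/before',np.nanmedian(Wt[194:205,250:285,2]),np.nanmedian(W0[194:205,250:285,2]))
df=np.abs(im.astype(int)-z0['im']).max(2)[60:250,90:420]; v,u=np.where(df>60); print('changed px box',u.min()+90,u.max()+90,v.min()+60,v.max()+60,len(u))
m=np.zeros((384,512),bool); m[60:250,90:420]=df>60; m[155:225,165:305]=0; v,u=np.where(m); print('outside chute',len(u),sorted(set(zip((u//20*20).tolist(),(v//20*20).tolist()))))
E
```

```text
-25 [(-96, np.int64(105)), (-94, np.int64(108)), (-92, np.int64(110)), (-90, np.int64(113)), (-88, np.int64(113)), (-86, np.int64(113)), (-84, np.int64(101)), (-82, np.int64(86)), (-80, np.int64(62)), (-78, np.int64(52)), (-76, np.int64(64)), (-74, np.int64(78)), (-72, np.int64(92)), (-70, np.int64(102)), (-68, np.int64(109))]
25 [(-96, np.int64(136)), (-94, np.int64(135)), (-92, np.int64(135)), (-90, np.int64(133)), (-88, np.int64(125)), (-86, np.int64(111)), (-84, np.int64(86)), (-82, np.int64(65)), (-80, np.int64(49)), (-78, np.int64(43)), (-76, np.int64(41)), (-74, np.int64(45)), (-72, np.int64(50)), (-70, np.int64(55)), (-68, np.int64(58))]
treadle height now/before 61.19508833988796 61.24149169792093
changed px box 187 394 165 249 2598
outside chute 1523 [(300, 240), (320, 220), (320, 240), (340, 180), (340, 200), (340, 220), (340, 240), (360, 180), (360, 200), (360, 220), (360, 240), (380, 200), (380, 220)]
```

```bash
python3 -c "
from h import *; print(manip.sign_off())"
```

```text
the job is handed in; nothing more can be done
None
```

The rack is home against the charger with the gate shut behind the cells, and I handed the job in at about 8 s of robot time.

- **Pressing and pushing:** One finger pressed the treadle to an estimated gate angle of 0.51–0.58, above the 0.42 needed to clear the cells. The other finger slid the rack about 140 mm by its end plate. The push force rose from 9 to 26 N when the rack reached the charger.
- **Release:** I backed the finger 10 mm off the plate with the treadle still held, then raised the gripper so the gate fell shut.
- **Last checks:**
  - The end plate is centred at station x ≈ −80 to −77 mm; home is about −80 (rear face at −83).
  - The treadle is back at its starting height, 61.2 mm both before and after.
  - The blade is down behind the cells.
  - The only image changes away from the chute are where the gripper now hangs, so I put them down to the arm and its shadow. They overlap the headphones, so I did not confirm those separately; the gripper stayed about 200 mm above the table there.
- **Not measured:** the gate angle was estimated from fingertip height, so I did not measure the blade's clearance over the rack during the push directly.

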